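# Find the packer that fills the gap beside the block and push it home

### The job

A grey steel block sits in the fixture between the two fences, against the left one, leaving a gap beside the right one. Try the three aluminium packers in the gap to find the one that fills it (the spring shoe in the right fence must be holding it tight), and push that one in lengthwise until it is fully home against the back stop. Leave the other two packers standing on the bench outside the fixture, and do not knock the lamp or the round tin at the left about.

Things in the scene. Friction and masses are not known exactly. Their poses are not given: they have to be found in the camera images.
- fixture: dark steel U-shaped fixture bolted to the bench, open toward the robot: a back stop and left (+y) and right (-y) fences 102.5 mm apart, 25 mm thick, 40 mm high with 5 mm bolt heads on top. Origin: bench level, inner corner of right fence and back stop. x axis points from the mouth to the back stop, away from the robot, y to the left. Inside: x = -80 mm (mouth) to 0 (back stop)
- mouth (a point): near end of the right fence's inner face, at bench level (x = -80 mm, y = 0 in the fixture, same axes). The gap runs along this face from y = 0 to the fixed grey steel block (80 mm long, 40 high, near end flush with the mouth; width and so the gap differ each time). The bench is its floor. It is 3.5 mm wider than one packer, 32, 42 or 52; a thicker one stops within 5 mm past the mouth
- shoe_face (a point): middle of the brass spring shoe that stands 6 mm proud of the right fence's inner face, 25 mm before the back stop, 22 mm up, axes as the fixture's, with sloping ends so that a packer pushed in slides past it (about 5 to 12 N to push). It presses a fitting packer against the block. (Two more grey blocks waiting behind the fixture play no part)
- shoe (a joint): how far the shoe is pressed back into the right fence, m: 0 free, 0.0065 fully back; spring of about 1 N, rising to 4 N. With the right packer home it reads 0.0023 to 0.006; one too thin is pushed away by it and it springs out. A packer that is home projects 10 mm from the mouth, its centre at x = -45 mm in the fixture
- packer_wide: plain aluminium packer block, 90 mm long (its x axis), 52 mm thick (its y axis), 45 mm high, with two dark round holes on top and 5 mm chamfers on its four upright edges; the same at both ends. Loose, hollow, 0.12 to 0.3 kg, standing on the bench. Origin: centre of its underside
- packer_middle: plain aluminium packer block, 90 mm long (its x axis), 42 mm thick (its y axis), 45 mm high, with two dark round holes on top and 5 mm chamfers on its four upright edges; the same at both ends. Loose, hollow, 0.12 to 0.3 kg, standing on the bench. Origin: centre of its underside
- packer_narrow: plain aluminium packer block, 90 mm long (its x axis), 32 mm thick (its y axis), 45 mm high, with two dark round holes on top and 5 mm chamfers on its four upright edges; the same at both ends. Loose, hollow, 0.12 to 0.3 kg, standing on the bench. Origin: centre of its underside
- led_lamp: small black box-shaped work lamp, 32 x 66 mm and 42 mm high, a bystander near the front edge; origin under its centre
- flux_tin: round tin, 75 mm across and 48 mm high, a bystander at the left; origin under its centre
There are look-alikes about, which are no part of the job. What is shaped like the packer_wide but purple is not meant. Leave any blue look-alike of the packer_middle alone.

How it is judged:
By the outcome, as a careful person would: the job done as asked, in the order asked, and still so for the second after the job is handed in, with the robot touching nothing.
It also fails if it takes over 72 s, if anything falls off the work surface, if the arm or the gripper's body presses on something with over 40 N, if the wrist force passes 120 N, or if a joint passes its speed limit or range.

### The arm

A 6-joint arm with a two-finger parallel gripper is mounted at the origin on a cart in front of the work surface, level with it; the furniture and walls round the work are solid. World frame = base frame: x ahead of the robot, y to its left, z up, the work surface at z = 0. Lengths are in m, angles in rad, forces in N, time in s.
With the tool pointing down it reaches from about 0.35 to 0.725 m from the base axis. Payload 4.3 kg.
Tool frame: the origin (TCP) lies midway between the tips of the shut fingers; the grasp point (between the pads) lies 19 mm behind it; z points along the fingers, y is the direction in which the jaws open and shut (so a half turn about z gives the same grasp; the last joint's range is limited). The gripper opens to 85 mm and grips with 20 to 120 N. Pads are 22 mm wide; open, the fingers measure 114 mm over their backs; the gripper's body (76 mm by 85 mm) begins 54 mm behind the grasp point. The pads swing forward as they close: fully open they stand 13 mm farther back than shut.
Start: joints at [-1.426, 0.377, 0.081, 1.274, 0, 1.46], TCP at [0.145, -0.556, 0.231] pointing down, gripper open.
Joint ranges: [-2.72, 2.72], [-0.84, 1.66], [-1.02, 1.22], [-1.77, 2.12], [-1.37, 1.28], [-3.14, 3.14]. Speed limits (rad/s): [2.57, 2.57, 3.14, 3.14, 3.14, 3.14].

### API

Orientations are given as a unit quaternion [x, y, z, w].
In Python, from bench import env, viewer gives the robot as it stands.
- The arm moves only by the tool carry_out, never from a script. Its argument "steps" is a list of rows, each an object of numbers: "dx", "dy", "dz": the shift along the tool's x, y, z in mm; "twist": the turn about the tool's z in degrees; "fingers": the finger opening in mm, from 0 to 85.4. In form: [{"dx": .., "dy": .., "dz": .., "twist": .., "fingers": ..}, ...]. A call has 1 to 20 rows; each row is the pose to reach, as a shift and turn from the pose commanded when the call began, along the tool's axes at that moment; what a row does not reach only later rows make up. A row lasts 1/8 s, in which the tool goes at most 62.5 mm and 10.7 degrees, less where a joint would pass 70% of its speed; a pose out of reach is approached as far as the arm can. A call with a gripper value outside its range is refused whole. The fingers move at their own pace and stop on an object; the grip force is fixed at half the most. Time passes only in rows, so rows that repeat a pose let the fingers close. It gives the time, the measured TCP pose, the force and the opening at its end, in the units of the state.
- env.read_state(): the state, without advancing time (a new reading comes with each control period).
- viewer.grab_frame(name): name is "scene" or "side" or "wrist"; returns the picture (384x512x3 uint8, red, green, blue); there is no depth.
- viewer.camera_params(name): a dict with "mtx" (3x3 intrinsics, pixels), "position" and "orientation" of the camera in the world; the wrist camera has in their place "tool_from_camera" (4x4, takes a point from camera to tool coordinates, whose origin is the TCP and whose axes are the flange's). Camera axes: x right, y up, looking along -z (the intrinsics and any distortion apply to the point x, -y, -z); pixel columns grow to the right and rows downward; lengths in m; the calibration is good to about 2 mm. The wrist camera is an equidistant fisheye: a pixel r from the principal point sees the ray r / f radians off the axis. A picture is of the moment at which its call begins: read the wrist's pose just before it. camera_params takes no time and is no camera call.
- env.sign_off(): hands the job in, once; it reports no verdict.
The state is a dict: "time_s": time; "joints": joint angles; "qd": joint speeds; "tau": joint torques, N m; "position": TCP position; "orientation": TCP orientation; "wrist_force": force on the tool from outside, world axes, zero at the start; "torque": the same for the moment, N m; "gripper_width": opening from 0.0 (shut) to 1.0 (fully open).
Only numpy, scipy, OpenCV 4.12 (cv2) and the standard library are available. Lean on these libraries where they do the work, as an engineer would, in place of code of your own. Each camera call takes 0.05 s, during which the arm holds its last target. There are 200 camera calls.

## Working session

There is one attempt and no reset: what is moved stays moved. The work goes in short steps, Python scripts to look and compute and a tool call to move; the robot and the scene stay as the last step left them, time stands still between calls to the robot, and variables do not carry over. Pictures are saved under pics/ and viewed, about 8 in all and at most 12, crops included, and the job is handed in when it is done.

Besides the shell and the picture viewer there is one more tool, called after "Request:" as name(argument=value, ...), one argument or row to a line, values as JSON. carry_out: Moves the arm, as the interface text tells. Its arguments: {"type":"object","properties":{"steps":{"type":"array","items":{"type":"object","properties":{"dx":{"type":"number"},"dy":{"type":"number"},"dz":{"type":"number"},"twist":{"type":"number"},"fingers":{"type":"number"}}}}},"required":["steps"]}

```bash
ls; mkdir -p pics
cat > h.py <<'E'
import numpy as np, cv2
from bench import env, viewer
from scipy.spatial.transform import Rotation as R
E
python3 - <<'E'
from h import *
s=env.read_state(); print(s)
a=viewer.grab_frame("scene"); b=viewer.grab_frame("side")
for n in("scene","side","wrist"): print(n,viewer.camera_params(n))
cv2.imwrite("pics/scene0.png",cv2.resize(a[:,:,::-1],(800,600),interpolation=cv2.INTER_CUBIC))
cv2.imwrite("pics/side0.png",cv2.resize(b[:,:,::-1],(800,600),interpolation=cv2.INTER_CUBIC))
E
```

```text
pics
{'time_s': 0.0, 'joints': array([-1.42627226e+00,  3.78065535e-01,  7.96037003e-02,  1.27437826e+00,
        1.69251435e-05,  1.46049030e+00]), 'qd': array([-0.00021401,  0.00012549, -0.00087239,  0.00138674,  0.00011162,
       -0.00026129]), 'tau': array([ 2.18434863e-03, -4.63600445e+01,  2.69878167e+01,  2.06546771e-02,
        2.04557768e-04,  6.03057103e-06]), 'position': array([ 0.14485896, -0.55577464,  0.23035085]), 'orientation': array([ 9.91893162e-01,  1.27070494e-01, -9.02128807e-06, -1.02188116e-03]), 'wrist_force': array([ 0.3827011 , -0.36312554, -0.57042791]), 'torque': array([ 0.03071906, -0.00089565,  0.00792619]), 'gripper_width': 0.9987384394331992}
scene {'mtx': array([[393.99953428,   0.        , 251.28397157],
       [  0.        , 393.99953428, 187.98014537],
       [  0.        ,   0.        ,   1.        ]]), 'position': array([-0.13584871,  0.77732756,  0.56334447]), 'orientation': array([-0.17556105,  0.49382049,  0.80778359, -0.26982462])}
side {'mtx': array([[405.1509428 ,   0.        , 263.56628842],
       [  0.        , 405.1509428 , 196.987471  ],
       [  0.        ,   0.        ,   1.        ]]), 'position': array([0.23936809, 0.9287004 , 0.718729  ]), 'orientation': array([-0.06533442,  0.46408584,  0.87605068, -0.1135383 ])}
wrist {'mtx': array([[297.31863964,   0.        , 254.57594604],
       [  0.        , 297.31863964, 195.80664107],
       [  0.        ,   0.        ,   1.        ]]), 'tool_from_camera': array([[ 8.88815306e-04,  9.59174269e-01,  2.82814306e-01,
         7.20486219e-02],
       [ 9.99999591e-01, -8.99156713e-04, -9.32306434e-05,
         7.96355345e-04],
       [ 1.64869947e-04,  2.82814273e-01, -9.59174676e-01,
        -1.43267670e-01],
       [ 0.00000000e+00,  0.00000000e+00,  0.00000000e+00,
         1.00000000e+00]])}
```

View pics/scene0.png

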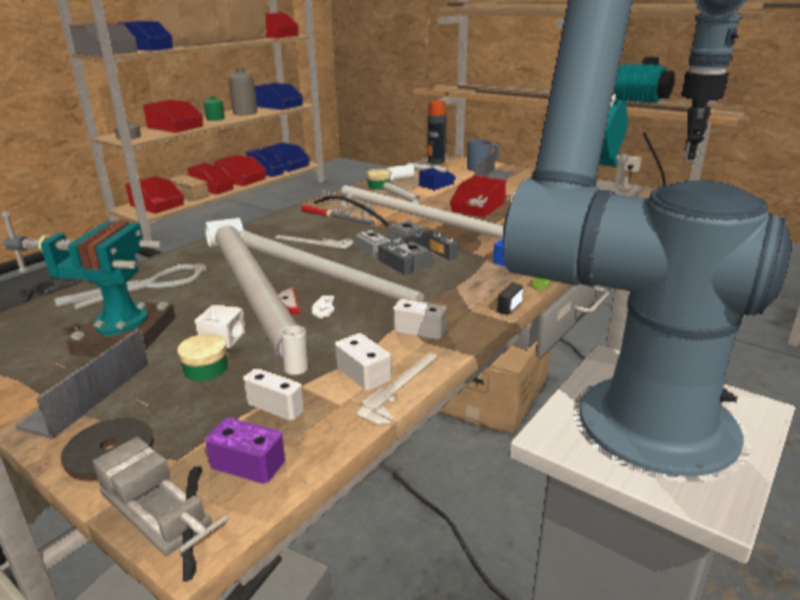

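View pics/side0.png

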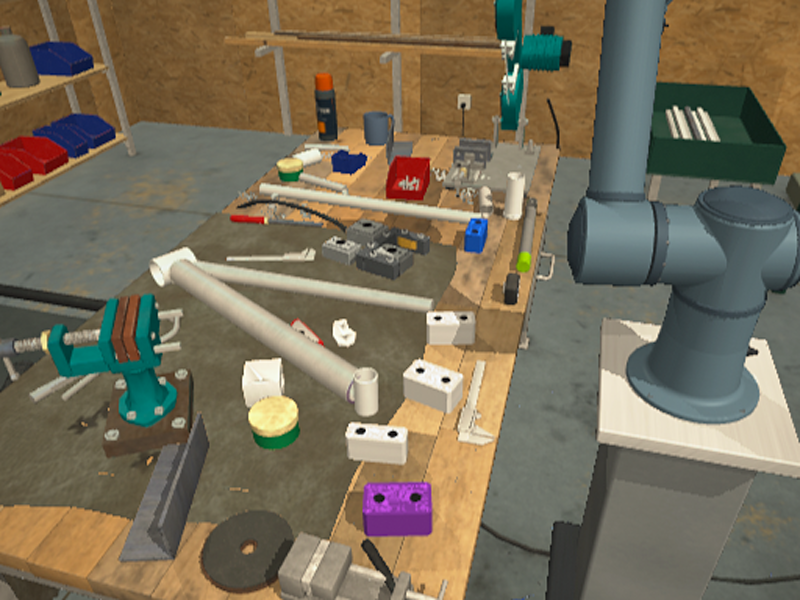

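Scene shows three aluminium packers (top centres in 800x600 pixels: (273,380), (363,348), (419,305)) and the fixture near (395,250). In the side view the same things are at (377,430), (433,373), (450,316) and (385,245). Next, a rough triangulation and an enlarged crop of the fixture.

```bash
cat >> h.py <<'E'
K=1.5625
def ray(cam,px):
    p=viewer.camera_params(cam);M=p["mtx"];u,v=px
    d=np.array([(u-M[0,2])/M[0,0],-(v-M[1,2])/M[1,1],-1.]);d/=np.linalg.norm(d)
    return np.array(p["position"]),R.from_quat(p["orientation"]).apply(d)
def wray(px,pos,quat):
    p=viewer.camera_params("wrist");M=p["mtx"];T=p["tool_from_camera"]
    d=np.array([px[0]-M[0,2],px[1]-M[1,2]]);r=np.hypot(*d);th=r/M[0,0]
    c=np.array([np.sin(th)*d[0]/r,-np.sin(th)*d[1]/r,-np.cos(th)])
    Q=R.from_quat(quat); return np.array(pos)+Q.apply(T[:3,3]),Q.apply(T[:3,:3]@c)
def tri(rays):
    A=np.zeros((3,3));b=np.zeros(3)
    for o,d in rays:
        P=np.eye(3)-np.outer(d,d);A+=P;b+=P@o
    x=np.linalg.solve(A,b); return x,[round(1e3*np.linalg.norm((np.eye(3)-np.outer(d,d))@(x-o)),1) for o,d in rays]
def atz(r,z): o,d=r; return o+d*(z-o[2])/d[2]
E
python3 - <<'E'
from h import *
np.set_printoptions(precision=3,suppress=True)
P={"A":((273,380),(377,430)),"B":((363,348),(433,373)),"C":((419,305),(450,316)),"lamp":((510,288),(511,277)),"tin":((203,345),(274,407)),"fix":((408,240),(385,240))}
for k,(a,b) in P.items():
    r1=ray("scene",np.array(a)/K);r2=ray("side",np.array(b)/K)
    print(k,*tri([r1,r2]),atz(r1,.045),atz(r2,.045))
a=viewer.grab_frame("scene"); b=viewer.grab_frame("side")
c1=a[135:180,220:300];c2=b[130:185,195:285]
c1=cv2.resize(c1,(800,450),interpolation=cv2.INTER_CUBIC);cv2.imwrite("pics/c1.png",c1[:,:,::-1])
c2=cv2.resize(c2,(800,489),interpolation=cv2.INTER_CUBIC);cv2.imwrite("pics/c2.png",c2[:,:,::-1])
E
```

```text
A [0.47  0.293 0.044] [np.float64(0.4), np.float64(0.4)] [0.469 0.294 0.045] [0.47  0.293 0.045]
B [0.42  0.146 0.044] [np.float64(0.8), np.float64(0.8)] [0.418 0.148 0.045] [0.42  0.146 0.045]
C [ 0.427 -0.017  0.049] [np.float64(0.3), np.float64(0.3)] [ 0.431 -0.023  0.045] [ 0.428 -0.022  0.045]
lamp [ 0.337 -0.194  0.039] [np.float64(2.0), np.float64(2.0)] [ 0.331 -0.18   0.045] [ 0.337 -0.189  0.045]
tin [0.638 0.29  0.045] [np.float64(2.8), np.float64(2.8)] [0.635 0.294 0.045] [0.639 0.286 0.045]
fix [ 0.628 -0.262  0.051] [np.float64(3.6), np.float64(3.6)] [ 0.633 -0.265  0.045] [ 0.633 -0.279  0.045]
```

View pics/c2.png

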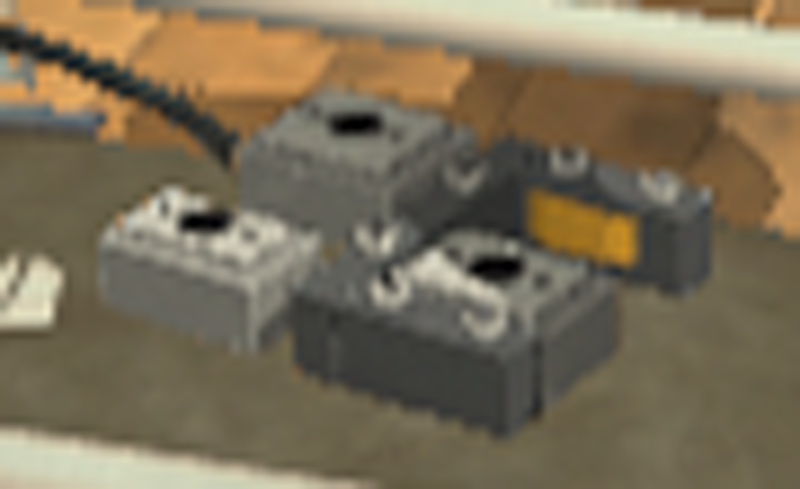

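The crop shows the left fence in front, the grey block with its hole, the gap, and the right fence with its brass shoe; the mouth is on the right. In crop pixels, the near-end bottom corners are: left fence outer (505,437), fence/block (540,415), block (618,363), right fence inner (662,290).

Run:
```python
from h import *
np.set_printoptions(precision=4,suppress=True)
f=lambda p:(p[0]/(800/90)+195,p[1]/(489/55)+130)
for n,p,z in [("LFout bot",(505,437),0),("LF/blk bot",(540,415),0),("blk bot",(618,363),0),("RF in bot",(662,290),0),("blk top",(618,285),.04),("LFfar out bot",(298,375),0),("RF in top",(680,212),.04),("RF out top",(712,205),.04),("LF far out top",(295,300),.04),("LF near out top",(510,352),.04)]:
    print(n,atz(ray("side",f(p)),z))
```

```text
LFout bot [ 0.5877 -0.1887  0.    ]
LF/blk bot [ 0.5792 -0.2075  0.    ]
blk bot [ 0.5603 -0.2529  0.    ]
RF in bot [ 0.558  -0.3139  0.    ]
blk top [ 0.5577 -0.2444  0.04  ]
LFfar out bot [ 0.6795 -0.2133  0.    ]
RF in top [ 0.549  -0.3079  0.04  ]
RF out top [ 0.5381 -0.3167  0.04  ]
LF far out top [ 0.6747 -0.2029  0.04  ]
LF near out top [ 0.5836 -0.1851  0.04  ]
```

View pics/c1.png

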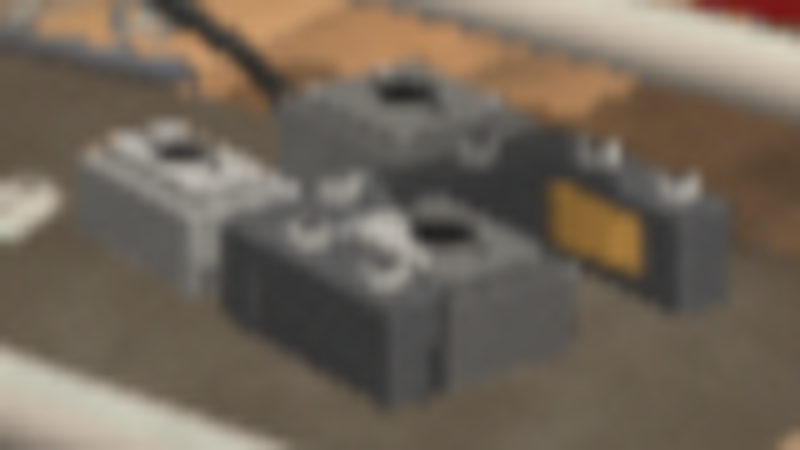

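The second view agrees. The fixture is turned about -15°, with its mouth near (0.555,-0.308), and the gap looks like about 55 mm. I'm moving the wrist camera in for a closer look at the fixture and packers.

Request:
carry_out(
  steps=[
    {"dx": 60,"dy": -30,"dz": 0,"twist": -10,"fingers": 85},
    {"dx": 115,"dy": -60,"dz": 0,"twist": -20,"fingers": 85},
    {"dx": 170,"dy": -90,"dz": 0,"twist": -30,"fingers": 85},
    {"dx": 225,"dy": -120,"dz": 0,"twist": -40,"fingers": 85},
    {"dx": 280,"dy": -150,"dz": 0,"twist": -50,"fingers": 85},
    {"dx": 330,"dy": -180,"dz": 0,"twist": -60,"fingers": 85},
    {"dx": 380,"dy": -210,"dz": 0,"twist": -70,"fingers": 85},
    {"dx": 428,"dy": -236,"dz": 0,"twist": -80,"fingers": 85},
    {"dx": 428,"dy": -236,"dz": 0,"twist": -90,"fingers": 85},
    {"dx": 428,"dy": -236,"dz": 0,"twist": -100,"fingers": 85},
    {"dx": 428,"dy": -236,"dz": 0,"twist": -110,"fingers": 85},
    {"dx": 428,"dy": -236,"dz": 0,"twist": -120,"fingers": 85},
    {"dx": 428,"dy": -236,"dz": 0,"twist": -130,"fingers": 85},
    {"dx": 428,"dy": -236,"dz": 0,"twist": -140,"fingers": 85},
    {"dx": 428,"dy": -236,"dz": 0,"twist": -150,"fingers": 85},
    {"dx": 428,"dy": -236,"dz": 0,"twist": -150,"fingers": 85},
  ],
)

```text
time_s: 2.2
position: [0.4995, -0.2201, 0.2311]
orientation: [0.135, 0.991, 0.0, -0.0]
wrist_force: [-0.1, 0.2, 0.1]
gripper_width: 0.996
```

Run:
```python
from h import *
np.set_printoptions(precision=4,suppress=True)
s=env.read_state();print(s["time_s"],s["position"],s["orientation"],s["joints"])
w=viewer.grab_frame("wrist");cv2.imwrite("pics/w1raw.png",w[:,:,::-1])
cv2.imwrite("pics/w1.png",cv2.resize(w[:,:,::-1],(800,600),interpolation=cv2.INTER_CUBIC))
```

```text
2.2 [ 0.4995 -0.2201  0.2311] [ 0.135   0.9908  0.     -0.0002] [-0.5313  0.3177 -0.0053  1.2483 -0.0001 -0.2604]
```

View pics/w1.png

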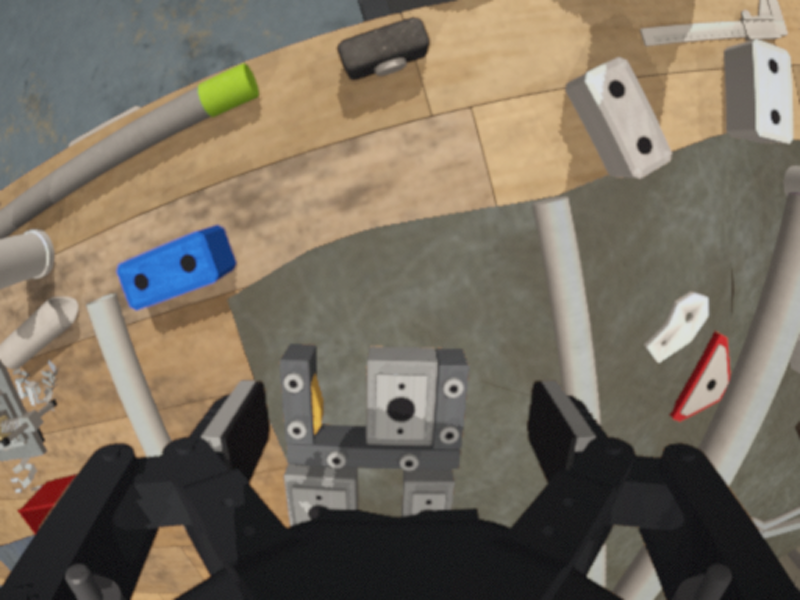

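The wrist view shows the mouth corners at the top edge: right fence inner (316,347), block (368,348), fence/block (436,350), left fence outer (466,350). The back stop's inner corner is at about (318,428). Two packers are at (625,117) and (765,90).

Run:
```python
from h import *
np.set_printoptions(precision=4,suppress=True)
pos=[0.4995,-0.2201,0.2311];q=[0.135,0.9908,0,-.0002]
w=lambda p:wray(np.array(p)/K,pos,q)
for n,p in dict(RFout=(285,347),RFin=(316,347),blk=(368,348),blkL=(436,350),LFout=(466,350),back=(318,428)).items(): print(n,atz(w(p),.04))
f=lambda p:(p[0]/(800/90)+195,p[1]/(489/55)+130)
g=lambda p:(p[0]/10+220,p[1]/10+135)
print("blk tri",*tri([w((368,348)),ray("side",f((618,285))),ray("scene",g((578,268)))]))
print("RFin tri",*tri([w((316,347)),ray("side",f((680,212)))]))
# packers holes: pairs
for n,a,b in [("C",(617,89),(644,146)),("B",(773,66),(775,117))]:
    A,B=atz(w(a),.045),atz(w(b),.045);d=B-A;print(n,A,B,(A+B)/2,np.linalg.norm(d),np.degrees(np.arctan2(d[1],d[0])))
    side={"C":(450,316),"B":(433,373)}[n]
    print(tri([w((np.array(a)+b)/2),ray("side",np.array(side)/K)]))
im=cv2.imread("pics/w1raw.png")
c1=cv2.resize(im[25:125,355:512],None,fx=5,fy=5,interpolation=cv2.INTER_CUBIC)[:, :800]
cv2.imwrite("pics/w1c.png",c1)
a=viewer.grab_frame("side")[200:320,215:305]; b=viewer.grab_frame("scene")[185:275,150:290]
a=cv2.resize(a,None,fx=4.9,fy=4.9,interpolation=cv2.INTER_CUBIC)
cv2.imwrite("pics/side_p.png",a[:,:,::-1])
```

```text
RFout [ 0.5342 -0.3225  0.04  ]
RFin [ 0.5406 -0.2983  0.04  ]
blk [ 0.552  -0.2591  0.04  ]
blkL [ 0.5677 -0.2087  0.04  ]
LFout [ 0.5741 -0.1861  0.04  ]
back [ 0.6108 -0.3213  0.04  ]
blk tri [ 0.5587 -0.2603  0.0317] [np.float64(3.5), np.float64(3.2), np.float64(1.5)]
RFin tri [ 0.5427 -0.2968  0.0452] [np.float64(3.6), np.float64(3.6)]
C [ 0.4044 -0.0238  0.045 ] [ 0.4512 -0.0115  0.045 ] [ 0.4278 -0.0177  0.045 ] 0.048335928463027755 14.777523729079165
(array([ 0.4274, -0.0191,  0.0468]), [np.float64(0.3), np.float64(0.3)])
B [0.3977 0.1563 0.045 ] [0.4444 0.1439 0.045 ] [0.421  0.1501 0.045 ] 0.048348718617992205 -14.980768008207958
(array([0.4205, 0.1477, 0.0466]), [np.float64(0.8), np.float64(0.8)])
```

View pics/side_p.png

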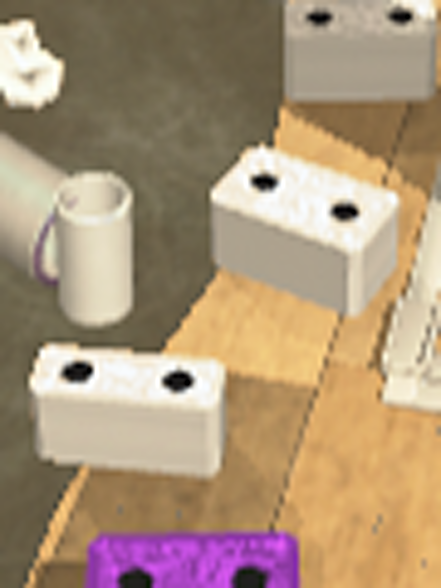

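The wrist widths don't add up: fence to fence comes to 94 mm against the stated 102.5 mm. I'll take an enlarged crop of the fixture from the wrist picture.

Run:
```python
import cv2
im=cv2.imread("pics/w1raw.png")
cv2.imwrite("pics/w1f.png",cv2.resize(im[214:304,178:302],None,fx=6.4,fy=6.4,interpolation=cv2.INTER_CUBIC))
```

```text
(no output)
```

View pics/w1f.png

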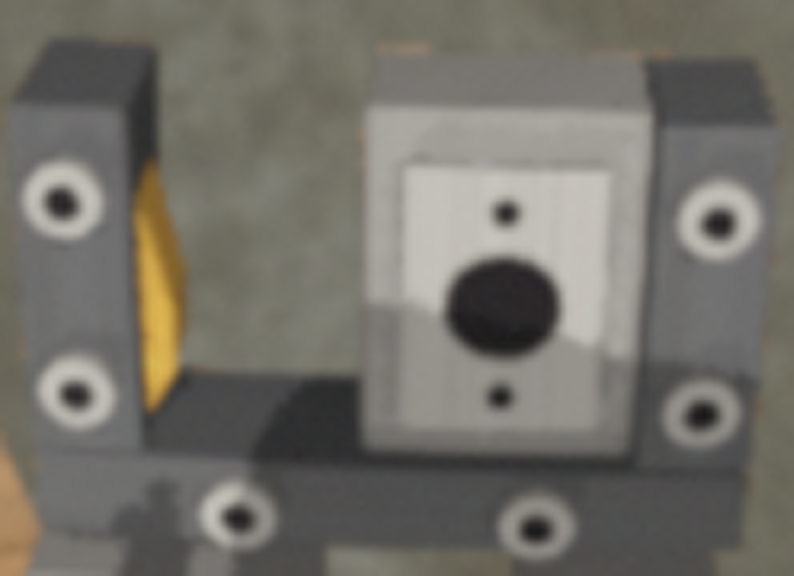

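Here the end faces and top edges separate. At top level (crop pixels): right fence inner near (125,104), block near (364,104) and (652,106), left fence inner near (655,122), right fence/back corner (140,450), left fence/back (636,468). At the bottom: right fence inner (157,42), block (374,50).

Run:
```python
from h import *
np.set_printoptions(precision=4,suppress=True)
pos=[0.4995,-0.2201,0.2311];q=[0.135,0.9908,0,-.0002]
w=lambda p:wray((p[0]/6.4+178-.42,p[1]/6.4+214-.42),pos,q)
D={}
for n,p,z in [("RFo",(12,101),.04),("RFi",(125,104),.04),("blk",(364,104),.04),("blkL",(652,106),.04),("LFi",(657,122),.04),("LFo",(777,125),.04),("cR",(142,450),.04),("cL",(636,468),.04),("RFib",(157,42),0),("blkb",(374,50),0),("blkLb",(645,58),0),("RFob",(53,37),0),("LFob",(757,63),0)]:
    D[n]=atz(w(p),z)[:2]; print(n,D[n])
n=lambda a,b:np.linalg.norm(D[a]-D[b])*1e3
an=lambda a,b:np.degrees(np.arctan2(*(D[b]-D[a])[::-1]))
print("gap top",n("RFi","blk"),"bot",n("RFib","blkb"),"block",n("blk","blkL"),n("blkb","blkLb"),"RF-LF",n("RFi","LFi"),"depth",n("RFi","cR"),n("LFi","cL"))
print(an("RFi","cR"),an("LFi","cL"),an("RFi","LFi")-90,an("RFo","LFo")-90,an("RFob","LFob")-90,an("cR","cL")-90)
f=lambda p:(p[0]/(800/90)+195-.45,p[1]/(489/55)+130-.45)
for nm,p,r in [("LFob",(505,437),(757,63)),("RFib",(662,290),(157,42)),("blkb",(618,363),(374,50))]:
    print(nm,tri([w(r),ray("side",f(p))]))
# packer sizes from side crop (4.9, off 215,200): z top .045
s=lambda p:ray("side",(p[0]/4.9+215-.4,p[1]/4.9+200-.4))
h={"A":((78,372),(178,381)),"B":((264,181),(345,212)),"C":((319,17),(401,16))}
for k,(a,b) in h.items():
    A,B=atz(s(a),.045),atz(s(b),.045);d=B-A;print(k,(A+B)/2,np.linalg.norm(d),np.degrees(np.arctan2(d[1],d[0])))
```

```text
RFo [ 0.5424 -0.3296]
RFi [ 0.5487 -0.3079]
blk [ 0.5606 -0.263 ]
blkL [ 0.5757 -0.2102]
LFi [ 0.5792 -0.2101]
LFo [ 0.5862 -0.1878]
cR [ 0.6247 -0.3317]
cL [ 0.6554 -0.2328]
RFib [ 0.551  -0.3091]
blkb [ 0.5648 -0.2647]
blkLb [ 0.5819 -0.21  ]
RFob [ 0.5441 -0.3308]
LFob [ 0.5895 -0.1872]
gap top 46.390099487513126 bot 46.4182318287572 block 54.9597939934805 57.343098646404556 RF-LF 102.46096568848452 depth 79.67814778158996 79.58001751573656
-17.431131808520878 -16.582449083757705 -17.309850126063964 -17.163641472272573 -17.572324604009722 -17.25215356602085
LFob (array([ 0.5887, -0.1873,  0.0024]), [np.float64(0.2), np.float64(0.2)])
RFib (array([ 0.554 , -0.3079,  0.0041]), [np.float64(4.2), np.float64(4.2)])
blkb (array([ 0.5661, -0.2658, -0.006 ]), [np.float64(0.8), np.float64(0.8)])
A [0.4699 0.2974 0.045 ] 0.047690637196543186 -172.51241060929146
B [0.4203 0.1498 0.045 ] 0.048888104618282094 163.6136127680637
C [ 0.4266 -0.0182  0.045 ] 0.04853394869573509 -164.4804462445441
```

View pics/w1c.png

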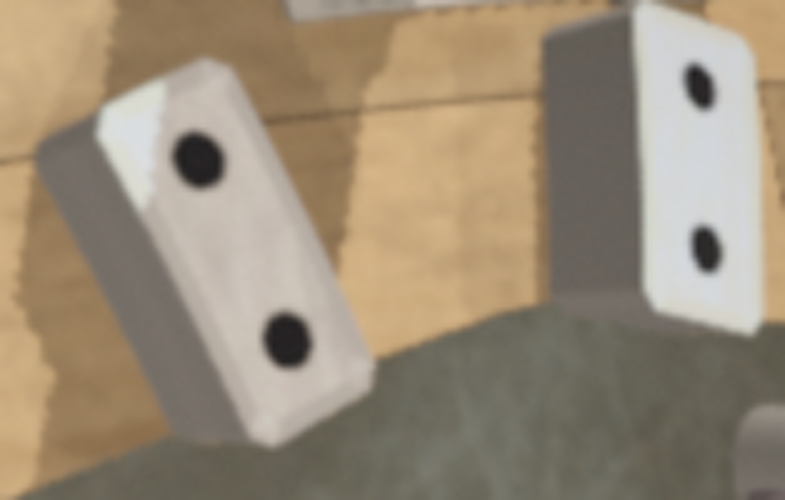

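C and B are clear in the crop. C's long top edges run (105,150)-(232,415) and (240,85)-(370,360). B's run (636,45)-(643,270) and (752,60)-(761,300). From the side crop, A's edges are (38,395)-(215,408) and (55,345)-(215,360), and B's are (213,200)-(345,245) and (265,150)-(392,193).

Run:
```python
from h import *
np.set_printoptions(precision=4,suppress=True)
pos=[0.4995,-0.2201,0.2311];q=[0.135,0.9908,0,-.0002]
w=lambda p:atz(wray((p[0]/5+355-.4,p[1]/5+25-.4),pos,q),.045)[:2]
s=lambda p:atz(ray("side",(p[0]/4.9+215-.4,p[1]/4.9+200-.4)),.045)[:2]
def wid(n,f,e1,e2):
    a,b=map(f,e1);c,d=map(f,e2)
    u=(b-a)/np.linalg.norm(b-a);v=(d-c)/np.linalg.norm(d-c);m=u+v;m/=np.linalg.norm(m);nn=np.array([-m[1],m[0]])
    print(n,"width",1e3*abs(nn@((a+b)/2-(c+d)/2)),"yaw",[np.degrees(np.arctan2(x[1],x[0])) for x in(u,v)])
wid("C",w,((105,150),(232,415)),((240,85),(370,360)))
wid("B",w,((636,45),(643,270)),((752,60),(761,300)))
wid("B s",s,((213,200),(345,245)),((265,150),(392,193)))
wid("A s",s,((38,395),(215,408)),((55,345),(215,360)))
```

```text
C width 42.90563265768574 yaw [np.float64(14.429902045252696), np.float64(15.1816641447434)]
B width 51.887145932061955 yaw [np.float64(-15.738224005838278), np.float64(-15.058997029248644)]
B s width 48.82520686527817 yaw [np.float64(167.01281771207613), np.float64(166.1012674412759)]
A s width 31.868428121415175 yaw [np.float64(-171.14085470575847), np.float64(-172.91658817432335)]
```

C is the 42 mm middle packer (measured 43 mm wide, yaw 15°, centre (0.4275,-0.018)), and the 46 mm gap calls for it. B is the wide one and A the narrow. Now gripping C near its rear end.

Request:
carry_out(
  steps=[
    {"dx": 40,"dy": 45,"dz": 20,"twist": -10,"fingers": 85},
    {"dx": 80,"dy": 85,"dz": 40,"twist": -20,"fingers": 85},
    {"dx": 115,"dy": 125,"dz": 70,"twist": -30.4,"fingers": 85},
    {"dx": 148,"dy": 161,"dz": 100,"twist": -30.4,"fingers": 85},
    {"dx": 148,"dy": 161,"dz": 130,"twist": -30.4,"fingers": 85},
    {"dx": 148,"dy": 161,"dz": 170,"twist": -30.4,"fingers": 85},
    {"dx": 148,"dy": 161,"dz": 205,"twist": -30.4,"fingers": 85},
    {"dx": 148,"dy": 161,"dz": 225,"twist": -30.4,"fingers": 85},
    {"dx": 148,"dy": 161,"dz": 225,"twist": -30.4,"fingers": 85},
    {"dx": 148,"dy": 161,"dz": 225,"twist": -30.4,"fingers": 30},
    {"dx": 148,"dy": 161,"dz": 225,"twist": -30.4,"fingers": 30},
    {"dx": 148,"dy": 161,"dz": 225,"twist": -30.4,"fingers": 30},
    {"dx": 148,"dy": 161,"dz": 225,"twist": -30.4,"fingers": 30},
    {"dx": 148,"dy": 161,"dz": 225,"twist": -30.4,"fingers": 30},
    {"dx": 148,"dy": 161,"dz": 225,"twist": -30.4,"fingers": 30},
    {"dx": 148,"dy": 161,"dz": 225,"twist": -30.4,"fingers": 30},
  ],
)

```text
time_s: 4.35
position: [0.401, -0.0259, 0.0075]
orientation: [-0.13, 0.991, -0.0, 0.001]
wrist_force: [-1.1, -0.2, 6.3]
gripper_width: 0.486
```

Run:
```python
from h import *
np.set_printoptions(precision=4,suppress=True)
s=env.read_state();print(s["time_s"],s["position"],s["orientation"],s["wrist_force"],s["gripper_width"]*85.4)
w=viewer.grab_frame("wrist");cv2.imwrite("pics/w2raw.png",w[:,:,::-1])
cv2.imwrite("pics/w2.png",cv2.resize(w[:,:,::-1],(800,600),interpolation=cv2.INTER_CUBIC))
```

```text
4.35 [ 0.401  -0.0259  0.0075] [-0.1305  0.9915 -0.0004  0.0012] [-1.125  -0.1579  6.2992] 41.48465081784226
```

View pics/w2.png

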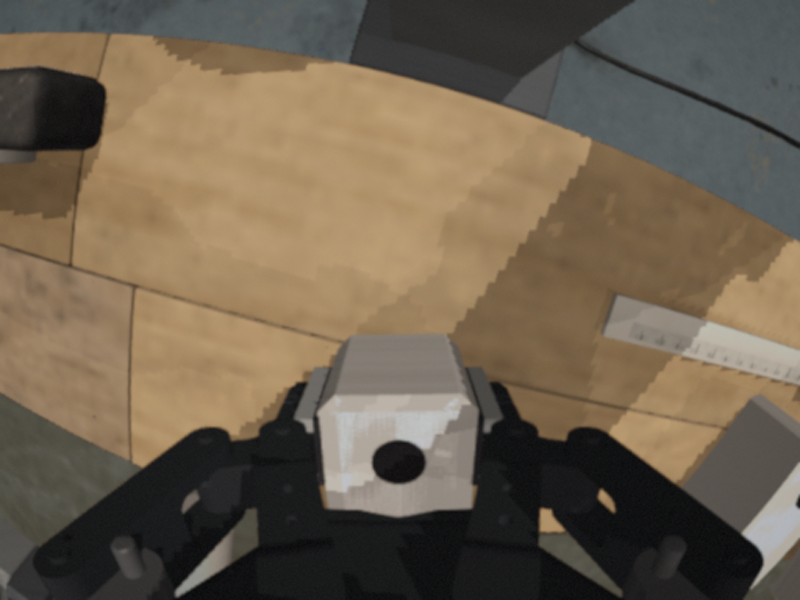

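Middle packer gripped: opening 41.5 mm, with its rear top edge at pixels (333..465, 396). I'll lift it and carry it to 20 mm before the mouth, still a little above the bench.

Request:
carry_out(
  steps=[
    {"dz": -35,"fingers": 30},
    {"dz": -75,"fingers": 30},
    {"dx": 0,"dy": -40,"dz": -85,"twist": 6,"fingers": 30},
    {"dx": -1,"dy": -85,"dz": -85,"twist": 14,"fingers": 30},
    {"dx": -3,"dy": -130,"dz": -85,"twist": 22,"fingers": 30},
    {"dx": -4,"dy": -175,"dz": -85,"twist": 28,"fingers": 30},
    {"dx": -5,"dy": -215,"dz": -85,"twist": 32.2,"fingers": 30},
    {"dx": -6,"dy": -242,"dz": -70,"twist": 32.2,"fingers": 30},
    {"dx": -6,"dy": -242,"dz": -45,"twist": 32.2,"fingers": 30},
    {"dx": -6,"dy": -242,"dz": -20,"twist": 32.2,"fingers": 30},
    {"dx": -6,"dy": -242,"dz": -8,"twist": 32.2,"fingers": 30},
    {"dx": -6,"dy": -242,"dz": -8,"twist": 32.2,"fingers": 30},
    {"dx": -6,"dy": -242,"dz": -8,"twist": 32.2,"fingers": 30},
  ],
)

```text
validation failed for argument at $.st...
```

Run:
```python
from h import *
np.set_printoptions(precision=4,suppress=True)
s0=([.401,-.0259,.0075],[-.1305,.9915,-.0004,.0012])
e=[atz(wray(np.array(p)/K,*s0),.045) for p in((333,397),(465,395))];m=(e[0]+e[1])/2
T=R.from_quat(s0[1]).inv()
print("rear in tool",T.apply(m-s0[0]),[T.apply(x-s0[0]) for x in e])
s=env.read_state();print(s["time_s"],s["position"],s["orientation"],s["wrist_force"],s["gripper_width"]*85.4)
t=np.radians(-17.3);ex=np.array([np.cos(t),np.sin(t)]);ey=np.array([-ex[1],ex[0]])
p=s["position"][:2];print("x' y' rel mouth",ex@p-.6165,ey@p+.1306)
w=viewer.grab_frame("wrist")
a=viewer.grab_frame("side")[120:200,185:305]
cv2.imwrite("pics/w3.png",np.vstack([cv2.resize(w[200:384,100:412],None,fx=1.6,fy=1.6)[:,:499],cv2.resize(a,(499,333-30),interpolation=cv2.INTER_CUBIC)])[:,:,::-1])
```

```text
rear in tool [ 0.0164 -0.0004 -0.0375] [array([ 0.0161, -0.0174, -0.0375]), array([ 0.0167,  0.0165, -0.0376])]
4.4 [ 0.401  -0.0259  0.0075] [-0.1305  0.9914 -0.0004  0.0013] [-1.0447  0.1242  5.1205] 41.3370888268591
x' y' rel mouth -0.22597582005932548 0.2251382089977565
```

View pics/w3.png

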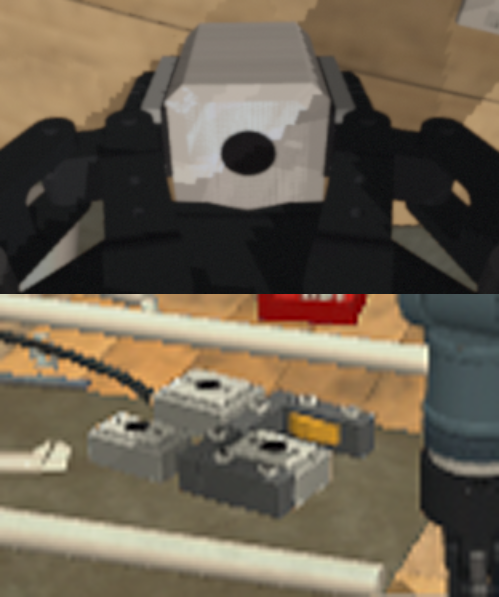

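The move was refused because the first rows lacked some keys, so the picture only shows the packer still gripped at the pick-up spot. Its rear face is 16.4 mm behind the TCP. Sending the move again with full rows.

Request:
carry_out(
  steps=[
    {"dx": 0,"dy": 0,"dz": -35,"twist": 0,"fingers": 30},
    {"dx": 0,"dy": 0,"dz": -75,"twist": 0,"fingers": 30},
    {"dx": 0,"dy": -40,"dz": -85,"twist": 6,"fingers": 30},
    {"dx": -1,"dy": -85,"dz": -85,"twist": 14,"fingers": 30},
    {"dx": -3,"dy": -130,"dz": -85,"twist": 22,"fingers": 30},
    {"dx": -4,"dy": -175,"dz": -85,"twist": 28,"fingers": 30},
    {"dx": -5,"dy": -215,"dz": -85,"twist": 32.2,"fingers": 30},
    {"dx": -6,"dy": -242,"dz": -70,"twist": 32.2,"fingers": 30},
    {"dx": -6,"dy": -242,"dz": -45,"twist": 32.2,"fingers": 30},
    {"dx": -6,"dy": -242,"dz": -20,"twist": 32.2,"fingers": 30},
    {"dx": -6,"dy": -242,"dz": -8,"twist": 32.2,"fingers": 30},
    {"dx": -6,"dy": -242,"dz": -8,"twist": 32.2,"fingers": 30},
    {"dx": -6,"dy": -242,"dz": -8,"twist": 32.2,"fingers": 30},
  ],
)

```text
time_s: 6.12
position: [0.4688, -0.2583, 0.0153]
orientation: [0.149, 0.989, -0.0, 0.001]
wrist_force: [-0.0, -0.3, -1.7]
gripper_width: 0.485
```

```bash
cat >> h.py <<'E'
np.set_printoptions(precision=4,suppress=True)
_t=np.radians(-17.3);ex=np.array([np.cos(_t),np.sin(_t)]);ey=np.array([-ex[1],ex[0]])
def st():
    s=env.read_state();p=s["position"][:2];Q=R.from_quat(s["orientation"]).as_matrix()
    print(s["time_s"],s["position"],"yaw",np.degrees(np.arctan2(Q[1,0],Q[0,0])),"F",s["wrist_force"],"w",s["gripper_width"]*85.4,"fix xy mm",1e3*(ex@p-.6165),1e3*(ey@p+.1306))
E
python3 - <<'E'
from h import *
st()
w=viewer.grab_frame("wrist")
a=viewer.grab_frame("side")[125:195,195:300]
cv2.imwrite("pics/w4.png",np.vstack([cv2.resize(w[180:384,60:452],(700,364)),cv2.resize(a,(350,233),interpolation=cv2.INTER_CUBIC)[:, :].repeat(2,axis=1)])[:,:,::-1])
E
```

```text
6.125 [ 0.4688 -0.2583  0.0153] yaw 162.80765075104233 F [-0.0269 -0.2616 -1.7237] w 41.38939473295154 fix xy mm -92.05310388038646 23.4079376422949
```

View pics/w4.png

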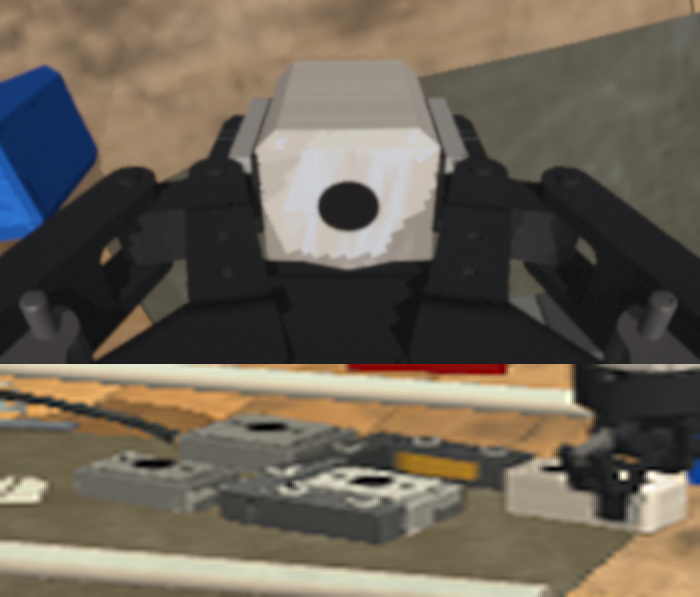

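The packer is lined up with the gap, 8 mm up. I'll lower it and slide it in about 10 mm, then check the forces.

Request:
carry_out(
  steps=[
    {"dx": 0,"dy": 0,"dz": 4,"twist": 0,"fingers": 30},
    {"dx": 0,"dy": 0,"dz": 7,"twist": 0,"fingers": 30},
    {"dx": -6,"dy": 0,"dz": 7,"twist": 0,"fingers": 30},
    {"dx": -12,"dy": 0,"dz": 7,"twist": 0,"fingers": 30},
    {"dx": -17,"dy": 0,"dz": 7,"twist": 0,"fingers": 30},
    {"dx": -21,"dy": 0,"dz": 7,"twist": 0,"fingers": 30},
    {"dx": -25,"dy": 0,"dz": 7,"twist": 0,"fingers": 30},
    {"dx": -29,"dy": 0,"dz": 7,"twist": 0,"fingers": 30},
    {"dx": -32,"dy": 0,"dz": 7,"twist": 0,"fingers": 30},
    {"dx": -32,"dy": 0,"dz": 7,"twist": 0,"fingers": 30},
  ],
)

```text
time_s: 7.48
position: [0.4989, -0.2675, 0.0075]
orientation: [0.15, 0.989, -0.0, 0.0]
wrist_force: [-3.8, 0.5, 4.7]
gripper_width: 0.485
```

```bash
python3 -c "from h import *;st()"
```

```text
7.475 [ 0.4989 -0.2675  0.0075] yaw 162.80170132833595 F [-3.8145  0.545   4.7455] w 41.40266308926303 fix xy mm -60.573840156662115 23.5634662420985
```

The front is about 13 mm in with only bench drag. Continuing until the fingers are near the mouth.

Request:
carry_out(
  steps=[
    {"dx": -6,"dy": 0,"dz": -0.5,"twist": 0,"fingers": 30},
    {"dx": -12,"dy": 0,"dz": -0.5,"twist": 0,"fingers": 30},
    {"dx": -18,"dy": 0,"dz": -0.5,"twist": 0,"fingers": 30},
    {"dx": -24,"dy": 0,"dz": -0.5,"twist": 0,"fingers": 30},
    {"dx": -29,"dy": 0,"dz": -0.5,"twist": 0,"fingers": 30},
    {"dx": -33,"dy": 0,"dz": -0.5,"twist": 0,"fingers": 30},
    {"dx": -37,"dy": 0,"dz": -0.5,"twist": 0,"fingers": 30},
    {"dx": -37,"dy": 0,"dz": -0.5,"twist": 0,"fingers": 30},
  ],
)

```text
time_s: 8.48
position: [0.5328, -0.2777, 0.0077]
orientation: [0.15, 0.989, 0.0, -0.001]
wrist_force: [-5.4, 2.1, 3.2]
gripper_width: 0.479
```

```bash
python3 -c "from h import *;st()"
```

```text
8.475 [ 0.5328 -0.2777  0.0077] yaw 162.79464824180212 F [-5.4486  2.0642  3.1731] w 40.93247582161119 fix xy mm -25.19144980237009 23.873896065264425
```

Released position reached: about 48 mm is inside and the forces are low. Now I'll let go, back off, close the fingers and come up behind it.

Request:
carry_out(
  steps=[
    {"dx": 0,"dy": 0,"dz": 0,"twist": 0,"fingers": 62},
    {"dx": 0,"dy": 0,"dz": 0,"twist": 0,"fingers": 62},
    {"dx": 0,"dy": 0,"dz": 0,"twist": 0,"fingers": 62},
    {"dx": 0,"dy": 0,"dz": 0,"twist": 0,"fingers": 62},
    {"dx": 15,"dy": 0,"dz": -3,"twist": 0,"fingers": 62},
    {"dx": 35,"dy": 0,"dz": -5,"twist": 0,"fingers": 62},
    {"dx": 50,"dy": 0,"dz": -5,"twist": 0,"fingers": 0},
    {"dx": 50,"dy": 0,"dz": -5,"twist": 0,"fingers": 0},
    {"dx": 50,"dy": 0,"dz": -5,"twist": 0,"fingers": 0},
    {"dx": 50,"dy": 0,"dz": -5,"twist": 0,"fingers": 0},
    {"dx": 50,"dy": 0,"dz": -5,"twist": 0,"fingers": 0},
    {"dx": 50,"dy": 0,"dz": -5,"twist": 0,"fingers": 0},
    {"dx": 50,"dy": 0,"dz": -5,"twist": 0,"fingers": 0},
    {"dx": 50,"dy": 0,"dz": -5,"twist": 0,"fingers": 0},
  ],
)

```text
time_s: 10.22
position: [0.4863, -0.2635, 0.0128]
orientation: [0.15, 0.989, -0.0, 0.0]
wrist_force: [-0.0, -0.4, -0.4]
gripper_width: -0.002
```

Run:
```python
from h import *
st()
w=viewer.grab_frame("wrist")
cv2.imwrite("pics/w5.png",cv2.resize(w[120:384,60:452],(784,528),interpolation=cv2.INTER_CUBIC)[:,:,::-1])
```

```text
10.225 [ 0.4863 -0.2635  0.0128] yaw 162.79827215185128 F [-0.0281 -0.4316 -0.351 ] w -0.14740985338148402 fix xy mm -73.82985137796727 23.591812150410327
```

View pics/w5.png

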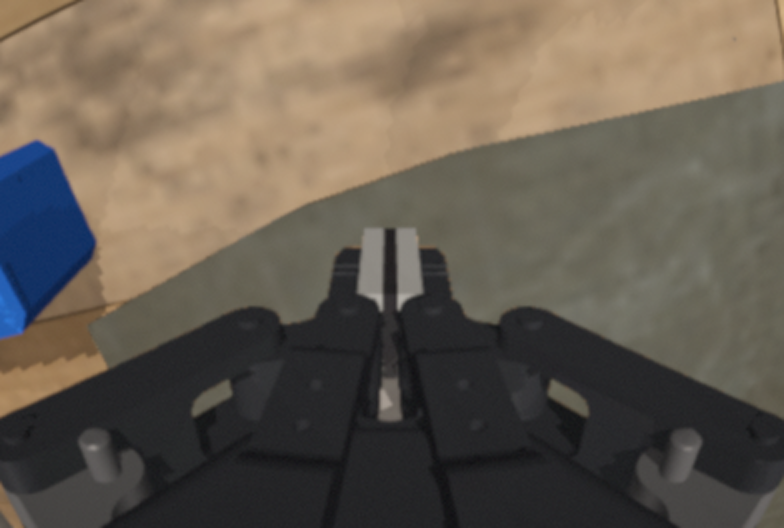

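The fingers are shut behind the packer and clear of everything. Now pushing it in.

Request:
carry_out(
  steps=[
    {"dx": -8,"dy": 0,"dz": 0,"twist": 0,"fingers": 0},
    {"dx": -16,"dy": 0,"dz": 0,"twist": 0,"fingers": 0},
    {"dx": -20,"dy": 0,"dz": 0,"twist": 0,"fingers": 0},
    {"dx": -24,"dy": 0,"dz": 0,"twist": 0,"fingers": 0},
    {"dx": -28,"dy": 0,"dz": 0,"twist": 0,"fingers": 0},
    {"dx": -32,"dy": 0,"dz": 0,"twist": 0,"fingers": 0},
    {"dx": -36,"dy": 0,"dz": 0,"twist": 0,"fingers": 0},
    {"dx": -40,"dy": 0,"dz": 0,"twist": 0,"fingers": 0},
    {"dx": -44,"dy": 0,"dz": 0,"twist": 0,"fingers": 0},
    {"dx": -44,"dy": 0,"dz": 0,"twist": 0,"fingers": 0},
  ],
)

```text
time_s: 11.52
position: [0.5267, -0.2755, 0.0122]
orientation: [0.149, 0.989, 0.001, -0.002]
wrist_force: [-3.5, 3.4, 2.5]
gripper_width: -0.001
```

```bash
python3 -c "from h import *;st()"
```

```text
11.525 [ 0.5267 -0.2755  0.0122] yaw 162.8096565656895 F [-3.4705  3.3941  2.4786] w -0.1087308183583474 fix xy mm -31.69298906096296 24.242345695962037
```

Request:
carry_out(
  steps=[
    {"dx": -3,"dy": 0,"dz": 0,"twist": 0,"fingers": 0},
    {"dx": -6,"dy": 0,"dz": 0,"twist": 0,"fingers": 0},
    {"dx": -8,"dy": 0,"dz": 0,"twist": 0,"fingers": 0},
    {"dx": -10,"dy": 0,"dz": 0,"twist": 0,"fingers": 0},
    {"dx": -11,"dy": 0,"dz": 0,"twist": 0,"fingers": 0},
    {"dx": -11,"dy": 0,"dz": 0,"twist": 0,"fingers": 0},
  ],
)

```text
time_s: 12.28
position: [0.5362, -0.2785, 0.0122]
orientation: [0.15, 0.989, 0.001, -0.003]
wrist_force: [-8.7, 4.0, 4.7]
gripper_width: -0.002
```

```bash
python3 -c "from h import *;st()"
```

```text
12.275 [ 0.5362 -0.2785  0.0122] yaw 162.7952237011526 F [-8.6964  3.9718  4.7084] w -0.17243307946345915 fix xy mm -21.72572210064527 24.13766744974799
```

Request:
carry_out(
  steps=[
    {"dx": -1,"dy": 0,"dz": 0,"twist": 0,"fingers": 0},
    {"dx": -2,"dy": 0,"dz": 0,"twist": 0,"fingers": 0},
    {"dx": -3,"dy": 0,"dz": 0,"twist": 0,"fingers": 0},
    {"dx": -4,"dy": 0,"dz": 0,"twist": 0,"fingers": 0},
    {"dx": -4,"dy": 0,"dz": 0,"twist": 0,"fingers": 0},
  ],
)

```text
time_s: 12.9
position: [0.5361, -0.2785, 0.0122]
orientation: [0.15, 0.989, 0.001, -0.006]
wrist_force: [-18.5, 6.3, 14.5]
gripper_width: 0.004
```

```bash
python3 -c "from h import *;st()"
```

```text
12.9 [ 0.5361 -0.2785  0.0122] yaw 162.7601343843955 F [-18.5261   6.2765  14.5229] w 0.31313203012431634 fix xy mm -21.850318568450543 24.132274098456545
```

The push stopped dead at x' = -21.8 mm (expected about -21) while the force climbed from 9 to 19 N: it's at the stop. One slightly firmer press, then back off, rise and look.

Request:
carry_out(
  steps=[
    {"dx": -2,"dy": 0,"dz": 0,"twist": 0,"fingers": 0},
    {"dx": -3,"dy": 0,"dz": 0,"twist": 0,"fingers": 0},
    {"dx": -3,"dy": 0,"dz": 0,"twist": 0,"fingers": 0},
  ],
)

```text
time_s: 13.28
position: [0.5361, -0.2784, 0.0122]
orientation: [0.15, 0.989, 0.001, -0.009]
wrist_force: [-25.9, 8.6, 21.5]
gripper_width: -0.002
```

Request:
carry_out(
  steps=[
    {"dx": 5,"dy": 0,"dz": 0,"twist": 0,"fingers": 0},
    {"dx": 20,"dy": 0,"dz": 0,"twist": 0,"fingers": 0},
    {"dx": 40,"dy": 0,"dz": -20,"twist": 0,"fingers": 0},
    {"dx": 50,"dy": 0,"dz": -60,"twist": 0,"fingers": 40},
    {"dx": 50,"dy": 0,"dz": -115,"twist": 0,"fingers": 85},
    {"dx": 50,"dy": 0,"dz": -165,"twist": 0,"fingers": 85},
    {"dx": 50,"dy": 30,"dz": -215,"twist": 0,"fingers": 85},
    {"dx": 50,"dy": 30,"dz": -215,"twist": 0,"fingers": 85},
    {"dx": 50,"dy": 30,"dz": -215,"twist": 0,"fingers": 85},
    {"dx": 50,"dy": 30,"dz": -215,"twist": 0,"fingers": 85},
  ],
)

```text
time_s: 14.52
position: [0.5061, -0.2385, 0.2263]
orientation: [0.15, 0.989, 0.0, -0.001]
wrist_force: [-0.1, 1.4, -0.8]
gripper_width: 0.995
```

Run:
```python
from h import *
st();s=env.read_state();print(repr(s["position"]),repr(s["orientation"]))
w=viewer.grab_frame("wrist");cv2.imwrite("pics/w6raw.png",w[:,:,::-1])
a=viewer.grab_frame("side");b=viewer.grab_frame("scene")
L=cv2.resize(w[190:310,165:315],(600,480),interpolation=cv2.INTER_CUBIC)
r1=cv2.resize(a[130:190,210:285],(200,160),interpolation=cv2.INTER_CUBIC);r2=cv2.resize(a[190:325,210:310],(200,270));
r=np.vstack([r1,r2,np.zeros((50,200,3),np.uint8)])
cv2.imwrite("pics/w6.png",np.hstack([L,r])[:,:,::-1])
```

```text
14.525 [ 0.5061 -0.2385  0.2263] yaw 162.76821095023874 F [-0.0507  1.3916 -0.7519] w 84.93954012478163 fix xy mm -62.3857412830714 53.37858978217758
array([ 0.5061, -0.2385,  0.2263]) array([ 0.1498,  0.9887,  0.0003, -0.0009])
```

The picture limit is used up, so I'll check numerically: a rectified top-plane profile from the wrist image, in fixture coordinates.

Run:
```python
from h import *
im=cv2.GaussianBlur(cv2.imread("pics/w6raw.png"),(0,0),.6).astype(np.float32)
p=viewer.camera_params("wrist");M=p["mtx"];T=p["tool_from_camera"]
pos=np.array([.5061,-.2385,.2263]);Q=R.from_quat([.1498,.9887,.0003,-.0009])
def rect(xs,ys,z):
    X,Y=np.meshgrid(xs,ys,indexing="ij");W=(X[...,None]+.6165)*ex+(Y[...,None]-.1306)*ey
    W=np.concatenate([W,np.full(X.shape+(1,),z)],-1)
    t=Q.inv().apply(W.reshape(-1,3)-pos);c=(t-T[:3,3])@T[:3,:3]
    r=np.hypot(c[:,0],c[:,1]);th=np.arctan2(r,-c[:,2])*M[0,0]
    u=(M[0,2]+th*c[:,0]/r).reshape(X.shape).astype(np.float32);v=(M[1,2]-th*c[:,1]/r).reshape(X.shape).astype(np.float32)
    return cv2.remap(im,u,v,cv2.INTER_LINEAR)
xs=np.arange(-30,92,2)/1e3
for y in (14,34): print("along x' y=",y,[(int(x*1e3),*map(int,c)) for x,c in zip(xs,rect(xs,[y/1e3],.045)[:,0])])
ys=np.arange(-6,60,2)/1e3
for x in (-5,15,55): print("across x=",x,[(int(round(y*1e3)),*map(int,c)) for y,c in zip(ys,rect([x/1e3],ys,.045)[0])])
```

```text
along x' y= 14 [(-30, 93, 106, 107), (-28, 92, 105, 107), (-26, 95, 108, 112), (-24, 124, 136, 142), (-22, 146, 156, 164), (-20, 151, 161, 169), (-18, 153, 163, 171), (-16, 151, 161, 170), (-14, 150, 160, 169), (-12, 155, 166, 173), (-10, 180, 191, 197), (-8, 200, 211, 216), (-6, 205, 216, 221), (-4, 205, 216, 221), (-2, 206, 216, 221), (0, 205, 216, 221), (2, 206, 216, 221), (4, 206, 216, 221), (6, 209, 216, 221), (8, 211, 217, 220), (10, 210, 217, 219), (12, 213, 217, 219), (14, 217, 218, 220), (16, 218, 219, 220), (18, 215, 219, 220), (20, 214, 219, 221), (22, 216, 219, 221), (24, 217, 219, 221), (26, 218, 219, 221), (28, 218, 219, 221), (30, 217, 219, 221), (32, 219, 219, 220), (34, 220, 220, 220), (36, 219, 220, 221), (38, 217, 218, 221), (40, 215, 218, 221), (42, 214, 218, 220), (44, 213, 218, 220), (46, 211, 217, 221), (48, 210, 216, 221), (50, 212, 217, 221), (52, 215, 218, 220), (54, 214, 218, 220), (56, 213, 217, 219), (58, 213, 216, 218), (60, 212, 216, 218), (62, 211, 216, 219), (64, 213, 217, 220), (66, 213, 217, 220), (68, 213, 217, 220), (70, 215, 218, 220), (72, 215, 
[... 2848 characters left out ...]
, 189, 192)]
across x= 55 [(-6, 121, 124, 126), (-4, 104, 105, 105), (-2, 100, 100, 100), (0, 87, 97, 103), (2, 104, 138, 157), (4, 174, 195, 207), (6, 203, 214, 220), (8, 210, 217, 220), (10, 217, 219, 220), (12, 221, 220, 220), (14, 214, 217, 219), (16, 201, 210, 214), (18, 167, 177, 181), (20, 105, 111, 115), (22, 63, 63, 67), (24, 52, 50, 53), (26, 58, 56, 58), (28, 86, 85, 87), (30, 127, 131, 135), (32, 153, 162, 170), (34, 164, 175, 184), (36, 171, 182, 191), (38, 173, 184, 193), (40, 168, 178, 188), (42, 160, 170, 180), (44, 151, 160, 169), (46, 122, 128, 135), (48, 104, 108, 111), (50, 102, 106, 108), (52, 108, 111, 114), (54, 122, 125, 128), (56, 134, 139, 142), (58, 136, 142, 145)]
```

The packer's near edge is at x' = -10 mm and its far edge at +80.5. It lies from y' = 3.2 to 45.2 along its whole length, so it's flat against the block with the shoe gap at the right. Handing in.

```bash
python3 -c "from h import *;print(env.sign_off())"
```

```text
the job is handed in; nothing more can be done
None
```

The middle packer (42 mm) is fully home in the gap, and I handed the job in at about 15 s on the robot's clock.

**Choosing the packer:** I chose it by measuring, not by trying all three. The gap measured about 46 mm, which matches the 45.5 mm needed for the middle packer. The gripper closed on it at 41.5 mm, and it slid in without catching. The other two packers were never touched and stand where they were. The arm kept clear of the lamp and the tin.

**Putting it in:** I inserted it by its rear end, let go, and pushed it home with the fingers shut. The push took up to about 9 N past the shoe. It then stopped dead, with no movement as the force rose to about 27 N.

**Last checks:**
- **Position:** The final wrist image puts the packer's near end about 10 mm out of the mouth and its far end about at the back stop. It lies from 3.2 to 45.2 mm across the gap, flat against the block and straight.
- **Shoe:** I couldn't read the shoe joint directly. The roughly 3.2 mm left beside the right fence implies it is pressed back about 2.8 mm, within the 2.3 to 6 mm range.
- **Not viewed:** I had used up the 12 pictures, so this last check was numerical only. I did not look again at the two other packers, the lamp or the tin.
- **Disagreements:** My first rough gap readings disagreed (about 41 mm from the wrist camera, 55–60 mm from the side view). A closer crop settled it, with the fence spacing coming out at 102.5 mm as stated. One move call was also refused because some rows lacked values, and nothing moved.

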